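# Load the cap into the test cassette and lift the cassette out by its two catches

### The job

Put the white cap into the round pocket of the blue cassette so that it sits flat on the pocket's floor, and let go of it while the cassette is still latched in its dock. Then pinch the cassette's two orange side catches together and lift the cassette straight up, level and with the cap in it, until it hangs about 10 cm above where it sat; finish while still holding it up there by the catches. Leave the grease tin, the ring jar, the wooden stamp and the metal block behind the work where they are.

Things in the scene. Friction and masses are not known exactly. Their poses are not given: they have to be found in the camera images.
- cap: white ribbed screw cap, a closed round disc 44 mm in diameter and 20 mm high, 30 g, standing on the bench; origin at the centre of its underside, z up
- dock: fixed dark steel base plate, 178 mm (its x) by 96 mm (its y), 8 mm thick, on the bench; origin at the centre of its underside, z up. On it are low aluminium guides (tops 19 mm above the bench) and, at the middle of each long side, a keeper post with an inward lip (24 mm above the bench, 27 mm from the centre line) that holds down the nose of a catch
- cassette: blue plastic cassette 150 mm (its x) by 60 mm (its y) by 20 mm, about 0.34 kg, latched in the dock with 1 mm play; origin at the centre of its underside, which rests 8 mm above the bench; z up, axes parallel to the dock's. Round pocket in its +x end, square pocket (37 mm, too small for the cap, stays empty) in its -x end; two orange catches at the middle, a grey core between them
- round_pocket (a point): centre of the floor of the round pocket, 46 mm from the cassette's centre toward +x and 12 mm above its underside; the pocket is 47 mm in diameter and 8 mm deep with a small chamfer, so the seated cap stands 12 mm out of it; the rim is flat, the block round it is 58 mm (x) by 60 mm (y)
- pinch_point (a point): point midway between the two orange catches, on the cassette's centre line 46 mm above its underside; pinch here from above, closing along the cassette's y. Each catch is an upright leaf 22 mm wide in x, its flat outer pad from 26 to 62 mm above the cassette's underside; the grey core between them ends at 58 mm. Pads 54 mm apart outside when free, 42 mm when both fully pressed
- catch_left (a joint): inward travel of the catch on the cassette's +y side: 0 m free (sprung out), 0.006 m fully pressed; the spring pushes out with 3.6 N at the start of its travel, 9 N at the end. A nose at its foot hooks under the dock's lip: both catches must be in by more than about 4 mm for the cassette to come up, and pressed fully they act as a firm grip
- catch_right (a joint): the same for the catch on the cassette's -y side
- grease_tin: blue and white flat tin, 72 mm in diameter, 34 mm high, bystander behind the work; origin at the centre of its underside
- ring_jar: white jar with black lid, 63 mm in diameter, 61 mm high, bystander behind the work; origin at the centre of its underside
- stamp: small wooden stamp with a turned knob, 21 x 34 x 56 mm, bystander behind the work; origin at the centre of its underside
- master_block: pale metal block with a red button and a brass stub on top, 50 x 62 x 66 mm, bystander behind the work; origin at the centre of its underside
- guard_post (a point): foot of a fixed upright aluminium post, 40 x 40 mm and 0.63 m high, right of the work; a clear guard panel runs from it away from the robot (toward +x, 0.42 m long, 0.53 m high, its near face 24 mm to the left of the post's centre). The arm starts on its far right side and must pass between the post and its own base, and keep the gripper left of the panel
Mind the look-alikes: they are no part of the job. What is shaped like the cap but pink or yellow is not meant.

How it is judged:
By the outcome, as a careful person would: the job done as asked, in the order asked, and still so for the second after the job is handed in, while the arm keeps its last pose, push and grip.
It also fails if it takes over 48 s, if anything falls off the work surface, if the arm or the gripper's body presses on something with over 40 N, if the wrist force passes 120 N, or if a joint passes its speed limit or range.

### The arm

A 6-joint arm with a two-finger parallel gripper is mounted at the origin on a cart in front of the work surface, level with it; the furniture and walls round the work are solid. World frame = base frame: x ahead of the robot, y to its left, z up, the work surface at z = 0. Lengths are in m, angles in degrees, forces in N, time in s.
With the tool pointing down it reaches from about 0.325 to 0.85 m from the base axis. Payload 15.5 kg.
Tool frame: the origin (TCP) lies midway between the tips of the shut fingers; the grasp point (between the pads) lies 19 mm behind it; z points along the fingers, y is the line along which they close (so a half turn about z gives the same grasp; the last joint's range is limited). The gripper opens to 91 mm and grips with 3 to 60 N. Pads are 32 mm wide; open, the fingers measure 118 mm over their backs; the gripper's body (76 mm by 178 mm) begins 60 mm behind the grasp point.
Start: joints at [61.908, 28.281, 77.091, -0, 74.628, -5.472], TCP at [0.24, 0.577, 0.214] pointing down, gripper open.
Joint ranges: [-166.48, 166.48], [-47.26, 123.95], [12.59, 153.08], [-70.14, 250.14], [6.76, 159.57], [-176.63, 176.63]. Speed limits (degrees/s): [108.29, 108.29, 147.25, 172.46, 172.46, 172.46].

### API

Orientations are given as a 3x3 rotation matrix whose columns are the frame's x, y, z axes.
In Python, from bench import ctrl gives the robot as it stands. The module is installed in compiled form; this text tells all that it offers. Calls block until the motion is done:
- ctrl.goto(position, orientation): joint-space move of the TCP to a pose.
- ctrl.move_l(position, vel=0.15, ori=None, contact_N=None): straight line of the TCP; ori=None keeps the orientation; vel is the mean speed in m/s. With contact_N (N) it stops when the force on the tool has changed by that much, and returns True; else False.
- ctrl.movej(angles): joint-space move.
- ctrl.command_gripper(opening): opening from 0.0 (shut) to 1.0 (fully open); the grip force is fixed at half the most; returns when the fingers have stopped.
- ctrl.sleep(seconds).
- ctrl.ik(position, orientation): joint angles nearest the present ones, or None.
- ctrl.read_camera(name): name is "scene" or "top" or "wrist"; returns the picture (400x640x3 uint8, blue, green, red); there is no depth.
- ctrl.camera_params(name): a dict with "fx", "fy", "cx", "cy" (pixels), "pose" (4x4, takes a point from camera to world coordinates); the wrist camera has in their place "T_tool_cam" (4x4, takes a point from camera to tool coordinates, whose origin is the TCP and whose axes are the flange's). Camera axes: x right, y up, looking along -z (the intrinsics and any distortion apply to the point x, -y, -z); pixel columns grow to the right and rows downward; lengths in m; the calibration is good to about 2 mm. The wrist camera is an equidistant fisheye: a pixel r from the principal point sees the ray r / f radians off the axis. A picture is of the moment at which its call begins: read the wrist's pose just before it. camera_params takes no time and is no camera call.
A pose or a line that the arm cannot do raises ctrl.MotionError and nothing moves.
- ctrl.sign_off(): hands the job in; it is judged then, once.
Readings, each from a call of its own:
- ctrl.current_t(): time.
- ctrl.current_q(): joint angles.
- ctrl.current_dq(): joint speeds.
- ctrl.current_effort(): joint torques, N m.
- ctrl.current_tool_pos(): TCP position.
- ctrl.current_eef_rot(): TCP orientation.
- ctrl.current_contact_force(): force on the tool from outside, world axes, zero at the start.
- ctrl.current_wrist_torque(): the same for the moment, N m.
- ctrl.current_grip_width(): opening from 0.0 (shut) to 1.0 (fully open).
- ctrl.current_grasp_force(): force on a finger pad.
Only numpy, scipy, OpenCV 4.12 (cv2) and the standard library are available. Lean on these libraries where they do the work, as an engineer would, in place of code of your own. Each camera call takes 0.05 s, during which the arm holds its last target. There are 200 camera calls.

## Working session

There is one attempt and no reset: what is moved stays moved. The work goes in short steps, each a Python script; the robot and the scene stay as the last script left them, time stands still between calls to the robot, and variables do not carry over. Pictures are saved under pics/ and viewed, at most 10 in all, crops included, and the job is handed in when it is done.

```bash
mkdir -p pics; python3 - <<'E'
from bench import ctrl
import cv2,numpy as np
np.set_printoptions(precision=4,suppress=True)
for n in("scene","top"):
    cv2.imwrite(f"pics/{n}0.png",ctrl.read_camera(n)); print(n,ctrl.camera_params(n))
print(ctrl.camera_params("wrist")); print(ctrl.current_eef_rot(),ctrl.current_t())
E
```

```text
scene {'fx': 489.8921786820627, 'fy': 489.8921786820627, 'cx': 317.9877261035237, 'cy': 203.79589860670308, 'pose': array([[ 0.5766,  0.4005, -0.7122, -0.3613],
       [-0.817 ,  0.2868, -0.5002, -0.7842],
       [ 0.0039,  0.8703,  0.4926,  0.7294],
       [ 0.    ,  0.    ,  0.    ,  1.    ]])}
top {'fx': 413.0188567882032, 'fy': 413.0188567882032, 'cx': 324.72125250332516, 'cy': 201.61043841244657, 'pose': array([[ 0.0091,  0.9989, -0.0456,  0.5605],
       [-0.9999,  0.0085, -0.0149, -0.0886],
       [-0.0145,  0.0457,  0.9989,  0.9429],
       [ 0.    ,  0.    ,  0.    ,  1.    ]])}
{'fx': 309.70691628693146, 'fy': 309.70691628693146, 'cx': 319.1173158347613, 'cy': 193.21872469678206, 'T_tool_cam': array([[ 0.0006,  0.9708,  0.2399,  0.067 ],
       [ 1.    , -0.0007,  0.0005, -0.0002],
       [ 0.0007,  0.2399, -0.9708, -0.17  ],
       [ 0.    ,  0.    ,  0.    ,  1.    ]])}
[[-0.9231  0.3846 -0.0005]
 [ 0.3846  0.9231 -0.001 ]
 [ 0.0001 -0.0011 -1.    ]] 0.1
```

View pics/scene0.png

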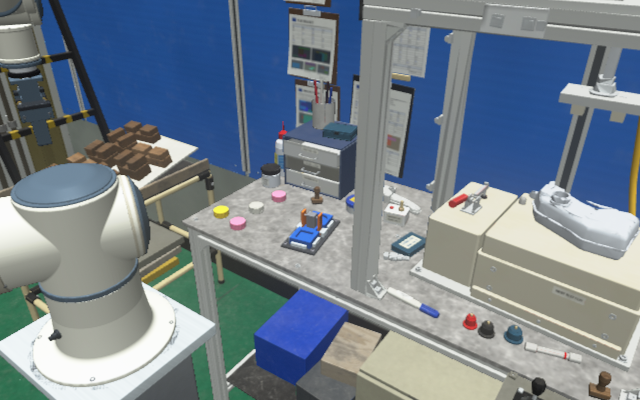

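View pics/top0.png

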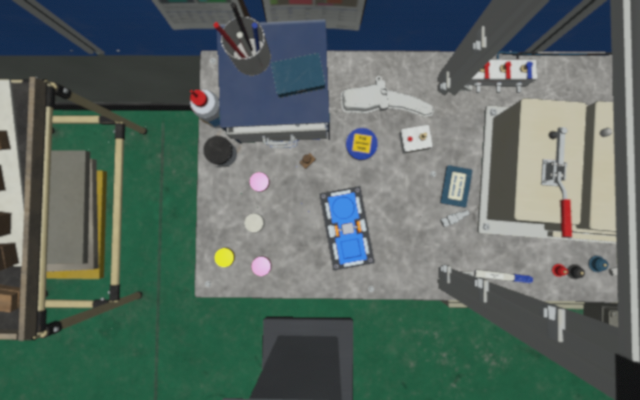

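The top view shows the blue cassette at (347,228), with its round pocket at (343,208) and square pocket at (351,248). The post is on the right at about (445,275).

Possible cap look-alikes (top px): yellow (224,258), pink (259,182), pink (261,266), off-white (254,223) and the black-lidded jar (220,151). I choose the white one at (254,223), which is (256,208) in the scene view, and check it in an enlarged crop.

```bash
python3 - <<'E'
import cv2,numpy as np
t=cv2.imread("pics/top0.png");s=cv2.imread("pics/scene0.png")
# top: x 200..400,y170..275 x4 -> 800x... ; scene: x 200..360,y170..260
a=cv2.resize(t[180:275,210:410],None,fx=4,fy=4,interpolation=cv2.INTER_CUBIC)
cv2.imwrite("pics/tc.png",a)
b=cv2.resize(s[170:260,200:360],None,fx=5,fy=5,interpolation=cv2.INTER_CUBIC)
cv2.imwrite("pics/sc.png",b)
E
```

```text
(no output)
```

View pics/tc.png

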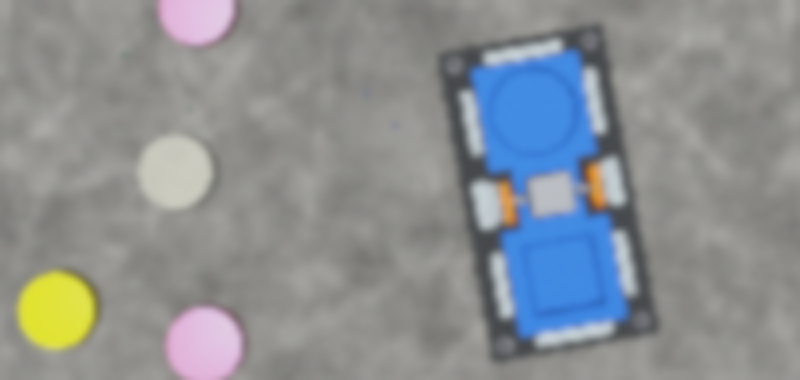

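View pics/sc.png

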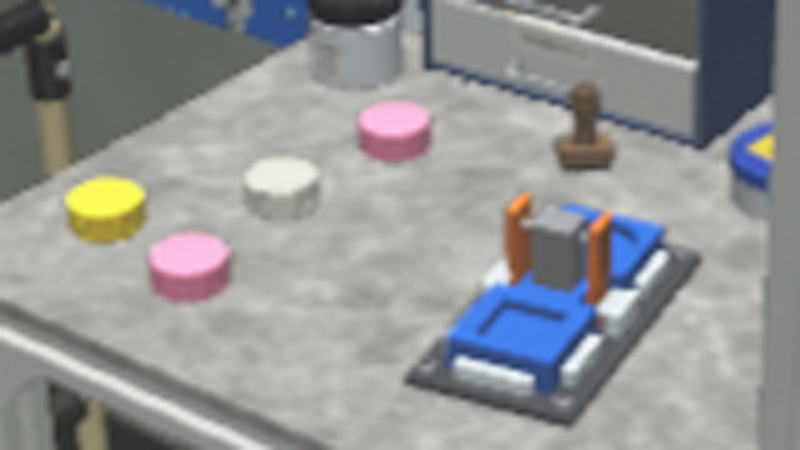

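White is the cap: crop px (176,172) in top, top ellipse centre (282,179) in scene; the neighbours are clearly pink or yellow. The cassette's round pocket is at (533,112), the core top at (551,195), the square pocket at (565,272), and the dock corners are at (440,53), (600,27), (657,328) and (494,360).

```bash
cat > h.py <<'E'
from bench import ctrl
import numpy as np, cv2
np.set_printoptions(precision=4,suppress=True)
def ray(n,u,v):
    p=ctrl.camera_params(n); d=np.array([(u-p["cx"])/p["fx"],-(v-p["cy"])/p["fy"],-1])
    return p["pose"][:3,3],p["pose"][:3,:3]@d
def atz(n,u,v,z):
    o,d=ray(n,u,v); return o+d*(z-o[2])/d[2]
def wray(u,v,pos,R):
    p=ctrl.camera_params("wrist"); x,y=(u-p["cx"])/p["fx"],(v-p["cy"])/p["fy"]
    th=np.hypot(x,y); s=np.sin(th)/max(th,1e-9); T=p["T_tool_cam"]
    return pos+R@T[:3,3], R@T[:3,:3]@np.array([x*s,-y*s,-np.cos(th)])
def wproj(P,pos,R):
    p=ctrl.camera_params("wrist"); T=p["T_tool_cam"]
    c=T[:3,:3].T@(R.T@(np.array(P)-pos)-T[:3,3]); x,y,z=c[0],-c[1],-c[2]
    th=np.arctan2(np.hypot(x,y),z); k=th/np.hypot(x,y)
    return np.array([p["cx"]+p["fx"]*k*x,p["cy"]+p["fy"]*k*y])
def inter(rays):
    A=0;b=0
    for o,d in rays:
        d=d/np.linalg.norm(d); M=np.eye(3)-np.outer(d,d); A=A+M; b=b+M@o
    return np.linalg.solve(A,b)
def down(a): # tool y axis at angle a (deg) in world xy, z down
    c,s=np.cos(np.radians(a)),np.sin(np.radians(a)); y=np.array([c,s,0]); z=np.array([0,0,-1.])
    return np.column_stack([np.cross(y,z),y,z])
E
python3 - <<'E'
from h import *
T=lambda u,v:((u+.5)/4-.5+210,(v+.5)/4-.5+180)
S=lambda u,v:((u+.5)/5-.5+200,(v+.5)/5-.5+170)
print("cap tri",inter([ray("top",*T(176,172)),ray("scene",*S(282,179))]),atz("top",*T(176,172),.02),atz("scene",*S(282,179),.02))
print("core tri",inter([ray("top",*T(551,195)),ray("scene",*S(559,222))]),atz("top",*T(551,195),.066))
rp=atz("top",*T(533,112),.028);sp=atz("top",*T(565,272),.028)
print("round",rp,"square",sp,np.linalg.norm(rp-sp))
d=rp-sp; print("yaw",np.degrees(np.arctan2(d[1],d[0])))
D=[atz("top",*T(*q),.008) for q in((440,53),(600,27),(657,328),(494,360))]
print(np.array(D),np.mean(D,0)); d=D[0]+D[1]-D[2]-D[3]; print(np.degrees(np.arctan2(d[1],d[0])))
print("post",atz("top",450,280,0),atz("scene",372,292,0), "dockcorner",atz("scene",*S(573,422),.004))
print("side frame z0",atz("top",120,300,0),atz("top",40,200,0.0))
E
```

```text
cap tri [0.555  0.0834 0.0166] [0.5542 0.0838 0.02  ] [0.5512 0.078  0.02  ]
core tri [ 0.5448 -0.125   0.064 ] [ 0.5442 -0.124   0.066 ]
round [ 0.5892 -0.1153  0.028 ] square [ 0.5012 -0.1335  0.028 ] 0.08992938721226805
yaw 11.711181968870607
[[ 0.6229 -0.0629  0.008 ]
 [ 0.6384 -0.1535  0.008 ]
 [ 0.469  -0.1864  0.008 ]
 [ 0.4502 -0.0949  0.008 ]] [ 0.5451 -0.1244  0.008 ]
10.748615191508634
post [ 0.4289 -0.3588  0.    ] [ 0.4297 -0.3811  0.    ] dockcorner [ 0.4699 -0.1892  0.004 ]
side frame z0 [0.3753 0.3896 0.    ] [0.6016 0.583  0.    ]
```

Both triangulations match the stated heights. Dock yaw is about 11° and its centre about (0.545,-0.124). The arm is actually on the left (y=+0.577), so the post isn't in its path. Next I lift, swing over and take close wrist views.

```bash
python3 - <<'E'
from h import *
p=ctrl.current_tool_pos(); ctrl.move_l([p[0],p[1],.33],vel=.2)
R=down(101)
def snap(n):
    ctrl.sleep(.2)
    pos,rot=np.array(ctrl.current_tool_pos()),np.array(ctrl.current_eef_rot()); im=ctrl.read_camera("wrist")
    cv2.imwrite(f"pics/{n}.png",im); np.savez(f"pics/{n}.npz",pos=pos,rot=rot); print(n,pos,ctrl.current_t()); return im
ctrl.goto([.545,-.124,.25],R); a=snap("w1")
ctrl.goto([.59,-.02,.16],R); c=snap("w3")
ctrl.goto([.555,.083,.13],R); b=snap("w2")
print(ctrl.current_q(),ctrl.current_contact_force())
cv2.imwrite("pics/m.png",np.vstack([cv2.resize(np.hstack([a,c]),(800,250)),cv2.resize(b[:, :],(800,500))[:350]]))
E
```

```text
w1 [ 0.5451 -0.1236  0.25  ] 3.7917
w3 [ 0.5903 -0.0209  0.1609] 4.675
w2 [0.5557 0.0821 0.1304] 5.45
[  2.3171  28.7457  91.7942  -0.0023  59.4091 -98.6032] [0.1672 0.1098 0.2258]
```

View pics/m.png

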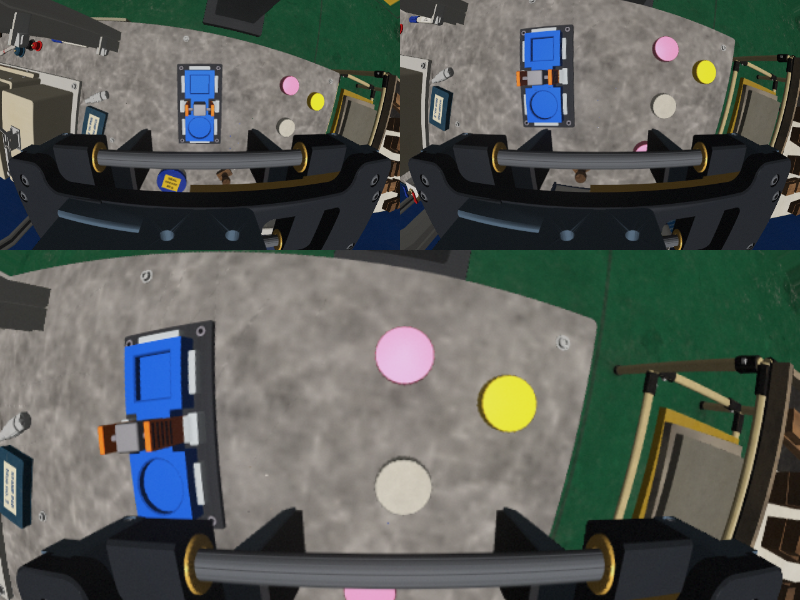

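Wrist view w2 shows the white cap at (322,190), with pink and yellow caps above it. In w1 the cassette runs vertically, with the round pocket at about (320,203). I enlarge these to refine.

```bash
python3 - <<'E'
from h import *
rays=[]
for n,(u,v) in {"w2":(322,190),"w3":(421,170)}.items():
    im=cv2.imread(f"pics/{n}.png"); c=im[v-45:v+45,u-45:u+45].astype(int)
    g=im[v-4:v+4,u-4:u+4].reshape(-1,3).mean(0)
    m=(np.abs(c-g).max(2)<22).astype(np.uint8); k,l,s,ce=cv2.connectedComponentsWithStats(cv2.morphologyEx(m,cv2.MORPH_OPEN,np.ones((5,5))))
    i=l[45,45]; ctr=s[i,:2]+(s[i,2:4]-1)/2+[u-45,v-45]; cen=ce[i]+[u-45,v-45]
    z=np.load(f"pics/{n}.npz"); r=wray(*cen,z["pos"],z["rot"]); rays.append(r)
    print(n,g,ctr,cen,s[i],"z.02:",r[0]+r[1]*(.02-r[0][2])/r[1][2])
print("cap",inter(rays))
a=cv2.imread("pics/w1.png")[95:235,275:365]; b=cv2.imread("pics/w3.png")[35:205,180:290]
cv2.imwrite("pics/m2.png",np.hstack([cv2.resize(a,(385,599),interpolation=3),cv2.resize(b,(388,599),interpolation=3)]))
E
```

```text
w2 [184.75  198.5   204.875] [322.5 190. ] [322.4118 189.6851] [  24   24   44   43 1486] z.02: [0.554  0.0844 0.02  ]
w3 [177.6562 191.2188 197.3438] [423. 170.] [423.073  169.9719] [  30   27   35   37 1068] z.02: [0.5543 0.0834 0.02  ]
cap [0.5546 0.0845 0.017 ]
```

View pics/m2.png

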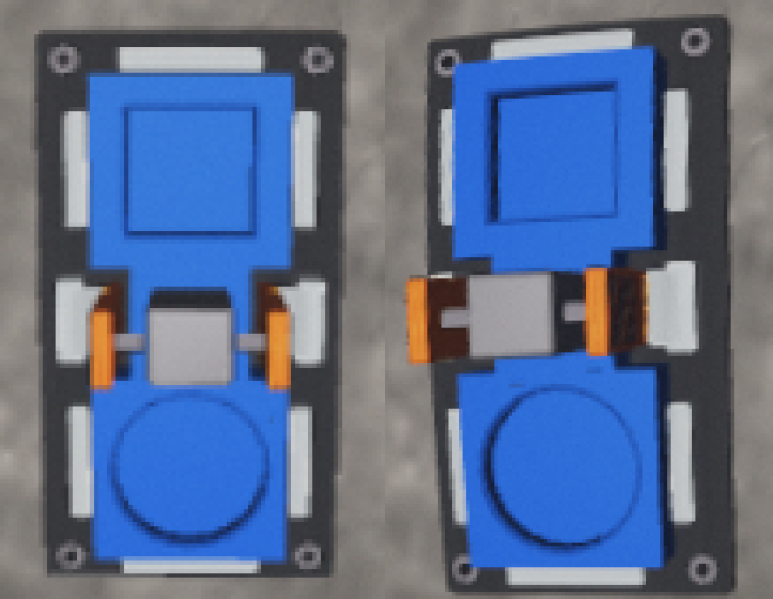

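In w1 (left) the round rim centre is at (189.5,467), the square at (191,171) and the core top at (190.5,346). In w3 (right) they are at (563.5,466), (554,153) and (512,314).

```bash
python3 - <<'E'
from h import *
z1=np.load("pics/w1.npz");z3=np.load("pics/w3.npz")
A=lambda u,v:wray((u+.5)/4.278-.5+275,(v+.5)/4.279-.5+95,z1["pos"],z1["rot"])
B=lambda u,v:wray((u-385+.5)/3.527-.5+180,(v+.5)/3.5235-.5+35,z3["pos"],z3["rot"])
at=lambda r,z:r[0]+r[1]*(z-r[0][2])/r[1][2]
P={}
for n,a,b,z in(("round",(189.5,467),(563.5,466),.028),("square",(191,171),(554,153),.028),("core",(190.5,346),(512,314),.066)):
    ra,rb=A(*a),B(*b); P[n]=at(ra,z); print(n,inter([ra,rb]),at(ra,z),at(rb,z))
for f,s in((A,[(47,34),(344,34),(331,577),(49,577)]),):0
d=P["round"]-P["square"]; print(np.linalg.norm(d),np.degrees(np.arctan2(d[1],d[0])))
# dock screws / corners at z=.008
h=[at(A(*q),.008) for q in((63,60),(318,60),(70,556),(308,557))]
g=[at(B(*q),.008) for q in((447,62),(695,41),(465,570),(703,570))]
for k in(h,g):
    k=np.array(k); d=k[2]+k[3]-k[0]-k[1]; print(k.mean(0),np.degrees(np.arctan2(d[1],d[0])))
E
```

```text
round [ 0.5897 -0.1156  0.0219] [ 0.5883 -0.116   0.028 ] [ 0.5882 -0.1139  0.028 ]
square [ 0.4996 -0.1328  0.0242] [ 0.4995 -0.1329  0.028 ] [ 0.4998 -0.1315  0.028 ]
core [ 0.5446 -0.1241  0.0631] [ 0.5441 -0.1243  0.066 ] [ 0.5443 -0.1231  0.066 ]
0.09037876017166298 10.773624289916715
[ 0.5452 -0.1243  0.008 ] 10.88577660516913
[ 0.545  -0.1249  0.008 ] 11.032468655780491
```

```bash
python3 - <<'E'
from h import *
R=down(100.9); c=[.5542,.0842]
ctrl.move_l([*c,.06],vel=.1,ori=R); ctrl.sleep(.3); print(ctrl.current_tool_pos())
print(ctrl.move_l([*c,.0105],vel=.06,contact_N=6)); ctrl.sleep(.3); print(ctrl.current_tool_pos())
ctrl.command_gripper(0.35); ctrl.command_gripper(0); ctrl.sleep(.2)
print(ctrl.current_grip_width()*91,ctrl.current_grasp_force(),ctrl.current_contact_force(),ctrl.current_tool_pos())
ctrl.move_l([*c,.10],vel=.12); print(ctrl.current_grip_width()*91)
ctrl.move_l([.5893,-.1156,.10],vel=.15); ctrl.sleep(.4)
print(ctrl.current_tool_pos(),ctrl.current_contact_force(),ctrl.current_t())
pos,rot=np.array(ctrl.current_tool_pos()),np.array(ctrl.current_eef_rot()); im=ctrl.read_camera("wrist"); np.savez("pics/w4.npz",pos=pos,rot=rot)
cv2.imwrite("pics/w4.png",im); cv2.imwrite("pics/w4c.png",cv2.resize(im[90:290,200:440],None,fx=3,fy=3,interpolation=3))
E
```

```text
[0.5544 0.0842 0.0604]
False
[0.5543 0.0842 0.0107]
42.56552298377801 29.999948143959045 [ 0.2544 -0.2607 -1.2363] [0.5542 0.0842 0.0105]
42.785485672564874
[ 0.5893 -0.1155  0.1   ] [-0.4475  0.0198  0.0279] 11.8917
```

View pics/w4c.png

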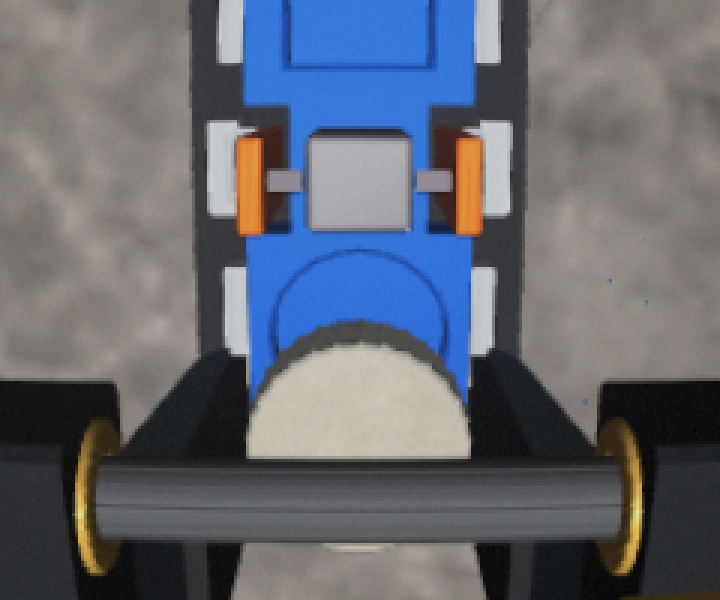

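The cap is held. Its centre line (x≈358) matches the pocket's (≈359.5). I compute the fore-aft fit from the cap's near edge (358,343) and the pocket's near edge (359,249).

```bash
python3 - <<'E'
from h import *
z=np.load("pics/w4.npz"); a=np.radians(10.9); ex=np.array([np.cos(a),np.sin(a)]);ey=np.array([-ex[1],ex[0]])
f=lambda u,v:wray((u+.5)/3-.5+200,(v+.5)/3-.5+90,z["pos"],z["rot"])
def at(u,v,h):
    r=f(u,v); p=(r[0]+r[1]*(h-r[0][2])/r[1][2])[:2]-z["pos"][:2]; return np.array([p@ex,p@ey])*1000
print("cap near edge (want -22)",at(358,343,.1095),"underside",at(358,321,.0895))
print("cap sides",at(246,420,.1095),at(470,420,.1095))
print("pocket near edge (-23.5..-24)",at(359,249,.028),"sides",at(272,325,.028),at(447,325,.028))
print("core (want -46)",at(360,183,.066),"square (want -92)")
E
```

```text
cap near edge (want -22) [-21.5683  -0.4175] underside [-20.478   -0.4397]
cap sides [ -6.68   -21.1449] [-6.7248 20.323 ]
pocket near edge (-23.5..-24) [-24.232   -0.2486] sides [ -3.4269 -23.7359] [-3.4718 23.5478]
core (want -46) [-45.7633  -0.0438] square (want -92)
```

```bash
python3 - <<'E'
from h import *
c=[.5889,-.1157]
ctrl.move_l([*c,.042],vel=.1); ctrl.sleep(.2)
f0=np.array(ctrl.current_contact_force())
print(ctrl.move_l([*c,.0285],vel=.02,contact_N=4)); print(ctrl.current_tool_pos(),np.array(ctrl.current_contact_force())-f0,ctrl.current_t(),ctrl.current_grip_width()*91)
E
```

```text
True
[ 0.5888 -0.1157  0.0304] [-0.0439  0.4484  7.6769] 13.4417 42.758227370492335
```

Contact came at z=0.0304, which is the expected floor height of 0.0305, so the cap is seated. I release it and check from above the pinch point.

```bash
python3 - <<'E'
from h import *
ctrl.move_l([.5889,-.1157,.0306],vel=.02)
ctrl.command_gripper(0.75); ctrl.sleep(.2)
ctrl.move_l([.5889,-.1157,.12],vel=.12); ctrl.command_gripper(1.0)
ctrl.move_l([.5446,-.1243,.15],vel=.12,ori=down(100.9)); ctrl.sleep(.3)
print(ctrl.current_tool_pos(),ctrl.current_t(),ctrl.current_contact_force())
pos,rot=np.array(ctrl.current_tool_pos()),np.array(ctrl.current_eef_rot()); im=ctrl.read_camera("wrist"); np.savez("pics/w5.npz",pos=pos,rot=rot)
s=ctrl.read_camera("scene")
cv2.imwrite("pics/w5c.png",np.hstack([cv2.resize(im[70:270,230:410],(450,500),interpolation=3),cv2.resize(s[190:265,272:324],(347,500),interpolation=3)]))
E
```

```text
[ 0.5448 -0.1242  0.1496] 16.8 [ 0.0592  0.2576 -0.4195]
```

View pics/w5c.png

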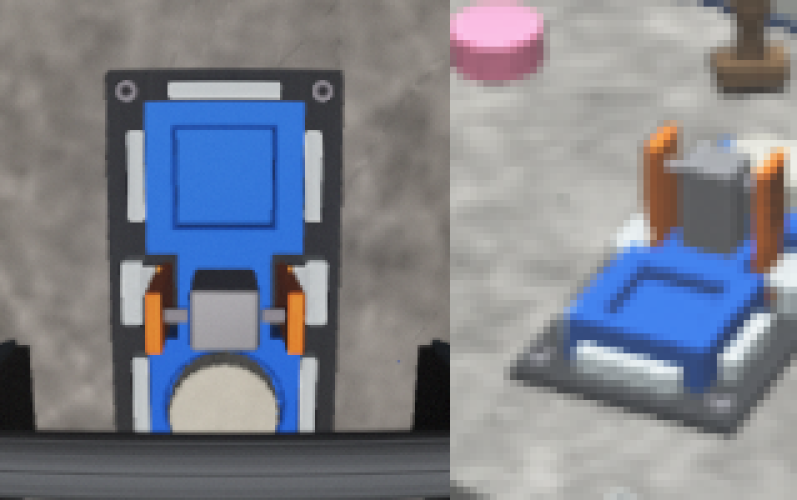

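The cap sits inside the round pocket and the catches are centred under the open fingers at crop (154,322) and (296,322). I go down, pinch and lift.

```bash
python3 - <<'E'
from h import *
c=[.5446,-.1243]
ctrl.move_l([*c,.09],vel=.12)
print(ctrl.move_l([*c,.035],vel=.06,contact_N=6)); ctrl.sleep(.2); print(ctrl.current_tool_pos())
ctrl.command_gripper(.65); ctrl.command_gripper(0); ctrl.sleep(.3)
w=ctrl.current_grip_width()*91
print(w,ctrl.current_grasp_force(),ctrl.current_contact_force(),ctrl.current_tool_pos())
if w<44.5:
    print(ctrl.move_l([*c,.045],vel=.02,contact_N=15)); ctrl.sleep(.2); print(ctrl.current_contact_force(),ctrl.current_tool_pos(),ctrl.current_grip_width()*91,ctrl.current_t())
E
```

```text
False
[ 0.5448 -0.1243  0.0353]
40.70980945558038 30.04680097103119 [-1.5485  2.2688  7.6651] [ 0.5446 -0.1242  0.0353]
False
[ 0.5402 -0.6842 -4.4797] [ 0.5445 -0.1243  0.0449] 40.5687750692468 21.075
```

```bash
python3 - <<'E'
from h import *
ctrl.move_l([.5446,-.1243,.135],vel=.06); ctrl.sleep(.5)
print(ctrl.current_contact_force(),ctrl.current_tool_pos(),ctrl.current_grip_width()*91,ctrl.current_t())
im=ctrl.read_camera("wrist"); s=ctrl.read_camera("scene")
cv2.imwrite("pics/f.png",np.hstack([cv2.resize(im[60:260,230:410],(450,500),interpolation=3),cv2.resize(s[150:260,260:337],(350,500),interpolation=3)]))
E
```

```text
[-0.1274 -0.6134 -3.617 ] [ 0.5446 -0.1243  0.135 ] 40.36526529250496 23.225
```

View pics/f.png

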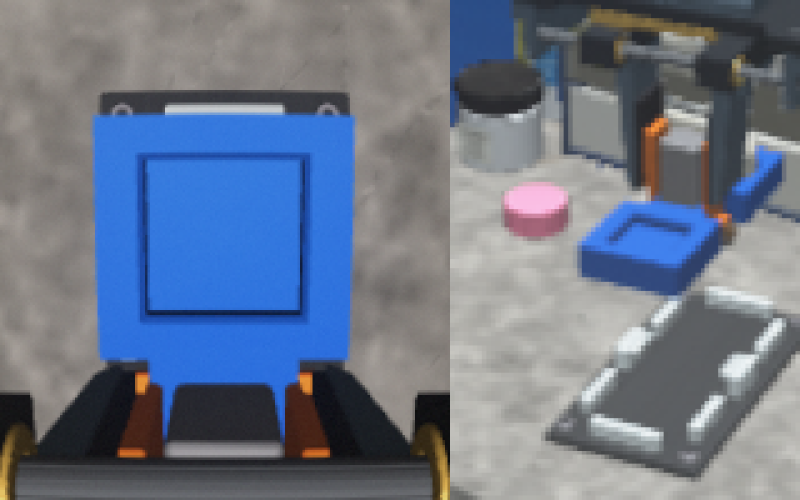

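The cassette is out of the dock and hanging, force 3.6 N, which matches cassette plus cap. I check how level it is against the end corners at (93,115) and (354,115) and the square pocket.

```bash
python3 - <<'E'
from h import *
pos,rot=np.array(ctrl.current_tool_pos()),np.array(ctrl.current_eef_rot()); a=np.radians(10.9)
ex=np.array([np.cos(a),np.sin(a),0]);ey=np.array([-ex[1],ex[0],0])
for t in(-2,0,2,4):
    t_=np.radians(t); o=[]
    for x,y in((-75,30),(-75,-30),(-17,0)):
        X=np.array([x*np.cos(t_),y,-26+x*np.sin(t_)])/1000  # rim relative to pinch (46 above underside)
        P=pos+[0,0,.019]+ex*X[0]+ey*X[1]+[0,0,X[2]]
        o+=list((wproj(P,pos,rot)-[230,60]+.5)*2.5-.5)
    print(t,np.array(o))
E
```

```text
-2 [358.8113 114.2469  91.6863 114.0091 225.0578 361.0353]
0 [356.8555 114.49    93.6104 114.2567 225.0549 360.3106]
2 [354.9515 115.1164  95.4832 114.8876 225.052  359.6738]
4 [353.0993 116.1092  97.3044 115.8848 225.049  359.1252]
```

The block's width is 261 px against 263 px predicted for level, so it is level to within about 1–2°. It has been raised 99.7 mm.

```bash
python3 -c "
from bench import ctrl
print(ctrl.current_grip_width()*91,ctrl.current_grasp_force(),ctrl.current_contact_force()); print(ctrl.sign_off())"
```

```text
40.271347296 29.963366389274597 [ 1.14270871 -0.05212817 -4.31589519]
the job is handed in; nothing more can be done
None
```

The job is handed in: the white cap was released in the round pocket while the cassette was still latched, and the arm holds the cassette by its pinched catches, level to about 1–2° and 10 cm above where it sat; no picture shows the cap after the lift, but the held weight fits cassette plus cap, and I saw no verdict.

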